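Third hand at the bathroom caddy: clear the rubble and press the bracket to its stop

TASK

Someone is about to screw the razor bracket to the corner caddy. First clear the two lumps of broken tile from in front of the caddy's sprung stop bar into the open waste tub; then stand the bracket on the counter with the back of its metal plate square against the bar, ends lined up, and press it steadily with about 10 N, taking care not to push the bar to the end of its travel. Finish while still holding and pressing it there - do not let go - and leave everything else where it is.

Things in the scene. Friction and masses are not known exactly. Their poses are not given: they have to be found in the camera images.
- caddy: Two-level quarter-round chrome corner caddy, 217 mm high, fixed to the counter. Origin on the counter under the middle of the stop bar's free front face; its x axis is level and points the way the bracket is to be pressed (into the caddy), y along the bar, z up. The shelves begin 80 mm behind the bar's face; a fixed beam 35 mm high stands 44 mm behind it.
- stop (a joint): The sprung steel stop bar at counter height in front of the caddy's shelves: 80 mm long, 10 mm thick, its upper edge 43 mm above the counter. It slides straight back along the caddy's x on two rubber buffers; the value is how far (m), 0 when free, 0.018 at the end of its travel. Spring rate 1.25 N per mm, so 0.008 means about 10 N.
- stop_face (a point): Middle of the stop bar's front face, 22.5 mm above the counter; moves with the bar. Axes as the caddy's: x is the press direction, y runs along the bar.
- bracket_center (a point): The razor bracket, loose, about 220 g, standing upright on the counter, T-shaped from above: a grey block 50 mm (x) by 30 mm (y) by 45 mm high, with a metal back plate 80 mm (y) by 6 mm (x) by 50 mm high across its +x end. This point is the centre of the block, 22.5 mm above its underside; x points to the plate, z up.
- bracket_face (a point): Middle of the outer (back) face of the bracket's plate, 31 mm along the bracket's x from the block's centre, 22.5 mm above the underside. This face goes against the stop bar.
- lump0_center (a point): A chunky lump of broken terracotta tile, loose, about 25 g, 30 mm (x) by 24 mm (y) by 20 mm high, on the counter in front of the stop bar; the point is its centre, 10 mm above its underside.
- lump1_center (a point): A second lump of broken tile like the first, same size, on the counter in front of the stop bar; the point is its centre.
- tub: Open-topped white waste tub fixed to the counter, 140 mm (x) by 110 mm (y) by 60 mm high outside, walls and floor 4 mm. Origin at the centre of its underside.
- amber_jar: Bystander: amber glass jar with lid, 56 mm across, 85 mm high, on the caddy's lower level.
- trimmer: Bystander: grey trimmer, 150 mm long, lying on the caddy's lower level.
- comb: Bystander: black comb, 150 mm long, on the caddy's upper level.
- tweezer: Bystander: steel tweezer, 95 mm long, on the caddy's upper level.
- cream_jar: Bystander: squat white jar, 52 mm across, 45 mm high, on the counter; origin under its centre.
- soap: Bystander: bar of soap 85 x 55 x 26 mm on the counter; origin under its centre.
- nailbrush: Bystander: wooden nail brush 90 x 40 x 30 mm on the counter; origin under its centre.

How it is judged:
By the outcome, as a careful person would: the job done as asked, in the order asked, and still so for the second after the job is handed in, while the arm keeps its last pose, push and grip.
It also fails if it takes over 72 s, if anything falls off the work surface, if the arm or the gripper's body presses on something with over 40 N, if the wrist force passes 120 N, or if a joint passes its speed limit or range.

ROBOT

A 7-joint arm with a two-finger parallel gripper is mounted at the origin on the work surface. World frame = base frame: x ahead of the robot, y to its left, z up, the work surface at z = 0. Lengths are in m, angles in degrees, forces in N, time in s.
With the tool pointing down it reaches from about 0.35 to 0.9 m from the base axis. Payload 7.2 kg.
Tool frame: the origin (TCP) lies at the centre of the arm's flange, where the gripper is bolted on; the fingertips stand 173 mm ahead of it and the grasp point (between the pads) lies 155 mm ahead of it; z points along the fingers, y is the line along which they close (so a half turn about z gives the same grasp; the last joint's range is limited). The gripper opens to 85 mm and grips with 20 to 120 N. Pads are 22 mm wide; open, the fingers measure 114 mm over their backs; the gripper's body (76 mm by 85 mm) begins 54 mm behind the grasp point. The pads swing forward as they close: fully open they stand 13 mm farther back than shut.
Start: joints at [-68.824, 23.554, -0.728, 91.456, 0.321, 64.991, -4.71], TCP at [0.265, 0.566, 0.405] pointing down, gripper open.
Joint ranges: [-169.25, 169.25], [-16.82, 113.86], [-84.01, 82.57], [7.8, 145.47], [-59.2, 239.2], [7.22, 106.19], [-163.78, 163.78]. Speed limits (degrees/s): [136.94, 136.94, 172.46, 172.46, 180, 180, 180].

INTERFACE

Orientations are given as [roll, pitch, yaw] about the fixed x, y, z axes, in that order (R = Rz(yaw) Ry(pitch) Rx(roll)).
In Python, from workcell import telemetry, eyes, workorder gives the robot as it stands.
- The arm moves only by the tool jog_arm, never from a script. Its arguments are lists of equal length, an entry for each row: "turn": the turn, a rotation vector about the world's x, y, z each as a share of 2 rad, from -1 to 1, a list of three; "delta_pos": the shift along the world's x, y, z each as a share of 0.12 m, from -1 to 1, a list of three; "gripper": the closure in counts, from 0 (fully open) to 255 (shut). In form: {"turn": [[rx, ry, rz], ...], "delta_pos": [[tx, ty, tz], ...], "gripper": [gripper, ...]}. A call has 1 to 12 rows; each row is the pose to reach, as a shift and turn from the pose commanded when the call began; what a row does not reach only later rows make up. A row lasts 1/8 s, in which the tool goes at most 62.5 mm and 10.7 degrees, less where a joint would pass 70% of its speed; a pose out of reach is approached as far as the arm can. A call with a number of a shift or a turn outside -1 to 1 is refused whole. A call with a gripper value outside its range is refused whole. The fingers move at their own pace and stop on an object; "newtons" is the grip in N (left out, the last holds). Time passes only in rows, so rows that repeat a pose let the fingers close. It gives the time, the measured TCP pose, the force, the opening and the grip force at its end, in the units of the state.
- telemetry.get_obs(): the state, without advancing time (a new reading comes with each control period).
- eyes.camera(name): name is "scene" or "top"; returns a dict with "frame" (420x560x3 uint8, blue, green, red), "range_z" (420x560 float32, m along the optical axis (not along the pixel's ray), 0 where there is no reading), "intrinsics" (3x3 intrinsics, pixels), "dist_coeffs" ([k1, k2, p1, p2, k3] as OpenCV has them; the pictures are not rectified), "R" (3x3) and "t" (3): a world point X has camera coordinates R X + t. Camera axes: x right, y down, z forward; pixel columns grow to the right and rows downward; lengths in m; the calibration is good to about 2 mm. A picture is of the moment at which its call begins.
- workorder.job_done(): hands the job in; it is judged then, once.
The state is a dict: "time": time; "joint_positions": joint angles; "joint_velocities": joint speeds; "joint_efforts": joint torques, N m; "tcp_pos": TCP position; "ee_rot": TCP orientation; "wrist_force": force on the tool from outside, world axes, zero at the start; "moment": the same for the moment, N m; "width": finger opening in m; "grasp_force": force on a finger pad.
Only numpy, scipy, OpenCV 4.12 (cv2) and the standard library are available. Lean on these libraries where they do the work, as an engineer would, in place of code of your own. Each camera call takes 0.05 s, during which the arm holds its last target. There are 200 camera calls.

## Working session

There is one attempt and no reset: what is moved stays moved. The work goes in short steps, Python scripts to look and compute and a tool call to move; the robot and the scene stay as the last step left them, time stands still between calls to the robot, and variables do not carry over. Pictures are saved under pics/ and viewed, at most 10 in all, crops included, and the job is handed in when it is done.

Besides the shell and the picture viewer there is one more tool, called after ">>>" by a JSON object that holds its "method" and its "body". jog_arm: Moves the arm, as the interface text tells. Shift numbers are shares of 0.12 m and turn numbers shares of 2 rad, none past 1 either way. Its arguments: {"type":"object","properties":{"turn":{"type":"array","items":{"type":"array","items":{"type":"number"}}},"delta_pos":{"type":"array","items":{"type":"array","items":{"type":"number"}}},"gripper":{"type":"array","items":{"type":"number"}},"newtons":{"type":"number"}},"required":["turn","delta_pos","gripper"]}

```bash
mkdir -p pics; cat > h.py <<'E'
import numpy as np, cv2
from workcell import telemetry, eyes, workorder
def cloud(c):
    d=c["range_z"]; h,w=d.shape
    u,v=np.meshgrid(np.arange(w),np.arange(h))
    p=cv2.undistortPoints(np.stack([u,v],-1).reshape(-1,1,2).astype(float),c["intrinsics"],c["dist_coeffs"]).reshape(h,w,2)
    X=np.dstack([p[...,0]*d,p[...,1]*d,d])
    W=(X-c["t"])@c["R"]
    W[d==0]=np.nan
    return W
def state():
    o=telemetry.get_obs(); print({k:np.round(o[k],4).tolist() for k in("time","tcp_pos","ee_rot","wrist_force","width","grasp_force")})
E
python3 - <<'E'
from h import *
for n in("top","scene"):
    c=eyes.camera(n); cv2.imwrite(f"pics/{n}0.png",c["frame"]); np.savez(f"{n}0.npz",f=c["frame"],W=cloud(c),**{k:c[k] for k in("intrinsics","dist_coeffs","R","t")})
    print(n,c["R"].round(3).tolist(),c["t"].round(3))
state()
E
```

```text
top [[-0.01, -1.0, -0.027], [-0.999, 0.011, -0.034], [0.034, 0.027, -0.999]] [-0.032  0.52   0.958]
scene [[-0.7, 0.714, 0.007], [0.52, 0.517, -0.68], [-0.489, -0.473, -0.733]] [ 0.386 -0.183  1.31 ]
{'time': 0.1, 'tcp_pos': [0.2649, 0.5659, 0.404], 'ee_rot': [-179.9182, 0.0036, 154.9135], 'wrist_force': [0.0044, 0.0444, -0.4701], 'width': 0.0853, 'grasp_force': 0.0}
```

View pics/top0.png

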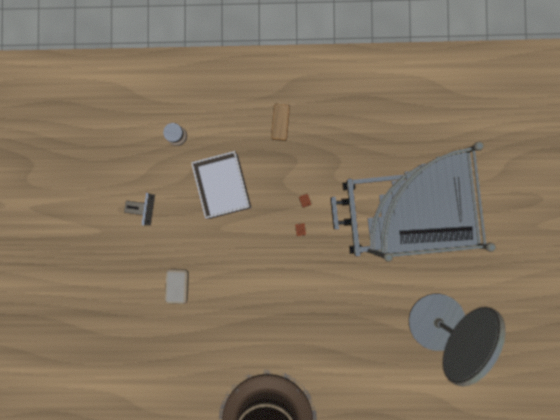

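View pics/scene0.png

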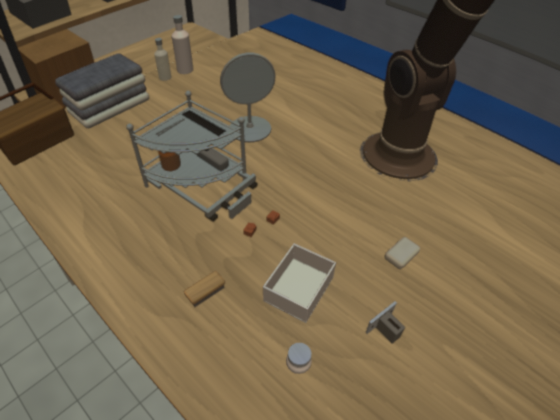

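Top view: the bracket is at (135,208), with its plate at (149,209) facing right. The tub is at (221,185), the lumps at (305,201) and (300,229), and the bar at (335,213) with the caddy to its right. Scene view: lumps at (273,216) and (250,229), bracket at (388,320), bar at (240,205).

```bash
cat > m.py <<'E'
from h import *
def rect(P,s):
    r=cv2.minAreaRect(P[:,:2].astype(np.float32)*1000); b=cv2.boxPoints(r)
    print(s,len(P),"c",np.round(r[0],1),"size",np.round(r[1],1),"ang",round(r[2],1),"z",np.percentile(P[:,2],[5,50,95]).round(4))
def sel(W,lo,hi):
    return W[np.all((W>lo)&(W<hi),-1)]
E
python3 - <<'E'
from m import *
t=np.load("top0.npz");s=np.load("scene0.npz")
for n,d in(("top",t),("scene",s)):
    W=d["W"];f=d["f"].astype(int)
    print(n)
    if n=="top":
        for nm,(u,v) in dict(bracket=(135,208),plate=(149,209),tub=(221,185),l0=(305,201),l1=(300,229),bar=(335,213),table=(250,300)).items(): print(nm,W[v,u].round(4))
    red=((f[...,2]>90)&(f[...,2]>1.9*f[...,1])&(f[...,2]>1.9*f[...,0])).astype(np.uint8)
    k,lab,st,ce=cv2.connectedComponentsWithStats(red)
    for i in range(1,k):
        if st[i,4]>15:
            P=W[lab==i];P=P[np.isfinite(P[:,0])]; print(ce[i].round(1)); rect(P,"red");T=P[P[:,2]>.015]; len(T)>3 and rect(T,"redtop")
E
```

```text
top
bracket [0.529  0.3186 0.0434]
plate [0.5268 0.2903 0.0265]
tub [0.5869 0.1139 0.0031]
l0 [ 0.5424 -0.0987  0.0226]
l1 [ 0.4732 -0.0854  0.0261]
bar [ 0.5112 -0.1697  0.0452]
table [2.95e-01 4.23e-02 1.00e-04]
scene
```

```bash
python3 - <<'E'
from m import *
t=np.load("top0.npz");s=np.load("scene0.npz")
for n,d in(("top",t),("scene",s)):
    W=d["W"]; print(n)
    if n=="top": print(d["f"][201,305],d["f"][229,300])
    for nm,lo,hi in (("plate",(.45,.24,.046),(.60,.36,.06)),("block",(.45,.24,.035),(.60,.36,.06)),("brall",(.45,.24,.006),(.60,.36,.06)),("tubrim",(.45,.0,.05),(.72,.24,.07)),
      ("l0",(.50,-.13,.012),(.58,-.06,.03)),("l1",(.43,-.13,.012),(.50,-.05,.03)),("bar",(.44,-.2,.036),(.58,-.14,.05)),("barall",(.44,-.185,.01),(.58,-.14,.05))):
        P=sel(W,lo,hi)
        if len(P)>3: rect(P,nm)
    # bar front face line (scene)
    P=sel(W,(.44,-.19,.01),(.58,-.14,.041))
    if len(P)>8:
        vx,vy,x0,y0=cv2.fitLine(P[:,:2].astype(np.float32),cv2.DIST_HUBER,0,.001,.001).ravel();print("face",len(P),np.degrees(np.arctan2(vy,vx)),x0,y0,np.ptp(P[:,0]))
a=t["f"][160:260,90:190];b=t["f"][170:250,270:370]
A=cv2.resize(a,(400,400),interpolation=cv2.INTER_CUBIC);B=cv2.resize(b,(400,320),interpolation=cv2.INTER_CUBIC)
cv2.imwrite("pics/c1.png",np.hstack([A[:320],B]))
E
```

```text
top
[ 50  69 115] [ 49  67 113]
plate 199 c [528.4 315.5] size [55.6 78.7] ang 84.6 z [0.0461 0.048  0.0523]
block 378 c [531.1 316.1] size [57.9 79.4] ang 79.1 z [0.0391 0.0461 0.0517]
brall 518 c [526.8 320.9] size [73.9 78.6] ang 89.0 z [0.011  0.0449 0.0514]
tubrim 439 c [583.4 106.7] size [140.3 109.9] ang 13.9 z [0.0517 0.0596 0.0628]
l0 116 c [545.1 -98.1] size [30. 24.] ang 18.9 z [0.0173 0.0214 0.0255]
l1 116 c [472.8 -85.8] size [29.4 23.6] ang 7.4 z [0.0172 0.0213 0.0253]
bar 146 c [ 513.6 -169.3] size [78.3 10.6] ang 5.0 z [0.0401 0.0433 0.0461]
barall 215 c [ 514.1 -175.7] size [78.3 23.3] ang 5.0 z [0.0165 0.0421 0.0457]
face 108 -9.015736 0.5175185 -0.1740011 0.07551895757815269
scene
plate 113 c [531.2 315.2] size [53.4 79.2] ang 82.6 z [0.0463 0.0485 0.0508]
block 488 c [531.6 317. ] size [57.  79.3] ang 82.6 z [0.0374 0.0437 0.0495]
brall 740 c [531.2 317.2] size [57.3 80.1] ang 82.6 z [0.011  0.042  0.0491]
tubrim 594 c [584.5 106.6] size [142.9 111.3] ang 14.2 z [0.051  0.0574 0.0609]
l0 103 c [547.  -96.7] size [33.3 23.8] ang 18.8 z [0.014  0.0191 0.0229]
l1 87 c [475.1 -85.3] size [32.9 23.1] ang 6.5 z [0.0146 0.0189 0.023 ]
bar 110 c [ 517.1 -168.8] size [79.7 11.9] ang 4.8 z [0.0371 0.0407 0.0431]
barall 267 c [ 517.3 -173.5] size [80.3 23.9] ang 2.6 z [0.0128 0.0321 0.0425]
face 239 4.514747 0.51423025 -0.16557254 0.080089891737402
```

View pics/c1.png

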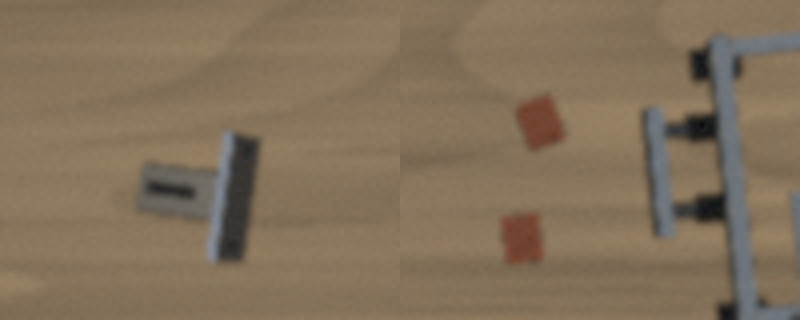

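Crop: the block is at left (140–215, 165–215) and its plate at (225,195), so bracket yaw is about −97.5°. The lumps are at (541,122) and (522,238). The bar runs (655,108)–(663,236), so its press yaw is about −85°.

I'll approach lump0 at (0.5455, −0.0975) with yaw ≈109°, gripping across its 30 mm side.

>>> {"method": "jog_arm", "body": {"turn": [[0,0,-0.05],[0,0,-0.1],[0,0,-0.1]], "delta_pos": [[0.2,-0.4,0],[0.4,-0.8,0],[0.5,-1,0]], "gripper": [90,90,90], "newtons": 40}}

```text
time: 0.48
tcp_pos: [0.3265, 0.4432, 0.4044]
ee_rot: [-179.9, 0.1, 143.2]
wrist_force: [0.7, 0.3, -0.1]
width: 0.0552
grasp_force: 0.0
```

>>> {"method": "jog_arm", "body": {"turn": [[0,0,-0.05],[0,0,-0.1],[0,0,-0.1]], "delta_pos": [[0.2,-0.4,0],[0.4,-0.8,0],[0.5,-1,0]], "gripper": [90,90,90]}}

```text
time: 0.85
tcp_pos: [0.3862, 0.3231, 0.4046]
ee_rot: [-180.0, 0.0, 131.7]
wrist_force: [0.3, 0.5, 0.2]
width: 0.0554
grasp_force: 0.0
```

>>> {"method": "jog_arm", "body": {"turn": [[0,0,-0.05],[0,0,-0.1],[0,0,-0.1]], "delta_pos": [[0.2,-0.4,0],[0.4,-0.8,0],[0.5,-1,0]], "gripper": [90,90,90]}}

```text
time: 1.23
tcp_pos: [0.4459, 0.2031, 0.4046]
ee_rot: [-180.0, 0.0, 120.3]
wrist_force: [-0.2, 0.9, 0.0]
width: 0.0551
grasp_force: 0.0
```

>>> {"method": "jog_arm", "body": {"turn": [[0,0,-0.05],[0,0,-0.1],[0,0,-0.1]], "delta_pos": [[0.2,-0.4,0],[0.4,-0.8,0],[0.5,-1,0]], "gripper": [90,90,90]}}

```text
time: 1.6
tcp_pos: [0.5057, 0.083, 0.4046]
ee_rot: [-180.0, 0.1, 108.8]
wrist_force: [0.2, 0.3, 0.1]
width: 0.0552
grasp_force: 0.0
```

>>> {"method": "jog_arm", "body": {"turn": [[0,0,0],[0,0,0],[0,0,0]], "delta_pos": [[0.06,-0.35,-0.35],[0.12,-0.7,-0.7],[0.17,-1,-1]], "gripper": [90,90,90]}}

```text
time: 1.98
tcp_pos: [0.5251, -0.0354, 0.2831]
ee_rot: [-180.0, 0.0, 109.1]
wrist_force: [0.3, -1.1, 0.2]
width: 0.0548
grasp_force: 0.0
```

>>> {"method": "jog_arm", "body": {"turn": [[0,0,0],[0,0,0],[0,0,0]], "delta_pos": [[0.1,-0.3,-0.15],[0.171,-0.529,-0.25],[0.171,-0.529,-0.25]], "gripper": [90,90,90]}}

```text
time: 2.35
tcp_pos: [0.5455, -0.0999, 0.2535]
ee_rot: [-179.9, 0.0, 108.9]
wrist_force: [-0.8, -0.2, -0.6]
width: 0.0555
grasp_force: 0.0
```

```bash
python3 - <<'E'
from h import *
state(); print(np.round(telemetry.get_obs()["joint_positions"],1))
E
```

```text
{'time': 2.35, 'tcp_pos': [0.5455, -0.0999, 0.2535], 'ee_rot': [-179.8626, 0.034, 108.8504], 'wrist_force': [-0.823, -0.2171, -0.5894], 'width': 0.0555, 'grasp_force': 0.0}
[-11.6  28.3  22.3 110.8 -14.9  43.8  38. ]
```

>>> {"method": "jog_arm", "body": {"turn": [[0,0,0],[0,0,0],[0,0,0],[0,0,0],[0,0,0],[0,0,0],[0,0,0],[0,0,0],[0,0,0],[0,0,0],[0,0,0]], "delta_pos": [[0,0,-0.25],[0,0,-0.5],[0,0,-0.65],[0,0,-0.65],[0,0,-0.65],[0,0,-0.65],[0,0,-0.65],[0,0,-0.65],[0,0,-0.4],[0,0,-0.1],[0,0,0]], "gripper": [90,90,90,90,255,255,255,255,255,255,255], "newtons": 40}}

```text
time: 3.72
tcp_pos: [0.5465, -0.0976, 0.257]
ee_rot: [179.8, 0.1, 109.1]
wrist_force: [0.4, -0.0, -1.1]
width: 0.0291
grasp_force: 39.9
```

>>> {"method": "jog_arm", "body": {"turn": [[0,0,0],[0,0,0],[0,0,0]], "delta_pos": [[0.1,0.35,0],[0.2,0.7,0],[0.28,1,0]], "gripper": [255,255,255]}}

```text
time: 4.1
tcp_pos: [0.5796, 0.0244, 0.2543]
ee_rot: [-180.0, -0.0, 109.1]
wrist_force: [0.8, 1.2, -0.8]
width: 0.0292
grasp_force: 39.9
```

>>> {"method": "jog_arm", "body": {"turn": [[0,0,0],[0,0,0],[0,0,0],[0,0,0],[0,0,0],[0,0,0],[0,0,0],[0,0,0],[0,0,0],[0,0,0],[0,0,0]], "delta_pos": [[0,0.35,0],[0,0.65,0],[0,0.88,0],[0,0.88,-0.2],[0,0.88,-0.46],[0,0.88,-0.46],[0,0.88,-0.46],[0,0.88,-0.46],[0,0.88,-0.46],[0,0.88,-0.2],[0,0.88,0]], "gripper": [255,255,255,255,255,255,110,110,110,110,110]}}

```text
time: 5.48
tcp_pos: [0.5797, 0.1281, 0.2561]
ee_rot: [179.9, -0.0, 109.1]
wrist_force: [0.7, 0.1, 0.1]
width: 0.0487
grasp_force: 0.0
```

>>> {"method": "jog_arm", "body": {"turn": [[0,0,-0.05],[0,0,-0.105],[0,0,-0.105]], "delta_pos": [[-0.2,-0.35,0],[-0.35,-0.7,0],[-0.5,-1,0]], "gripper": [90,90,90]}}

```text
time: 5.85
tcp_pos: [0.5189, 0.0067, 0.2554]
ee_rot: [179.9, 0.0, 96.9]
wrist_force: [1.4, 0.7, 0.4]
width: 0.0553
grasp_force: 0.0
```

>>> {"method": "jog_arm", "body": {"turn": [[0,0,0],[0,0,0],[0,0,0],[0,0,0],[0,0,0],[0,0,0],[0,0,0],[0,0,0],[0,0,0],[0,0,0],[0,0,0],[0,0,0]], "delta_pos": [[-0.18,-0.39,0],[-0.375,-0.78,0],[-0.375,-0.78,-0.1],[-0.375,-0.78,-0.4],[-0.375,-0.78,-0.65],[-0.375,-0.78,-0.65],[-0.375,-0.78,-0.65],[-0.375,-0.78,-0.65],[-0.375,-0.78,-0.65],[-0.375,-0.78,-0.65],[-0.375,-0.78,-0.35],[-0.375,-0.78,0]], "gripper": [90,90,90,90,90,90,255,255,255,255,255,255]}}

```text
time: 7.35
tcp_pos: [0.4742, -0.0854, 0.2556]
ee_rot: [-179.9, -0.0, 97.0]
wrist_force: [0.9, 0.5, -1.3]
width: 0.029
grasp_force: 39.7
```

```bash
python3 - <<'E'
from h import *
state()
c=eyes.camera("scene"); cv2.imwrite("pics/scene1.png",c["frame"])
E
```

```text
{'time': 7.35, 'tcp_pos': [0.4742, -0.0854, 0.2556], 'ee_rot': [-179.9351, -0.0025, 97.0399], 'wrist_force': [0.8532, 0.5292, -1.2896], 'width': 0.029, 'grasp_force': 39.6918}
```

View pics/scene1.png

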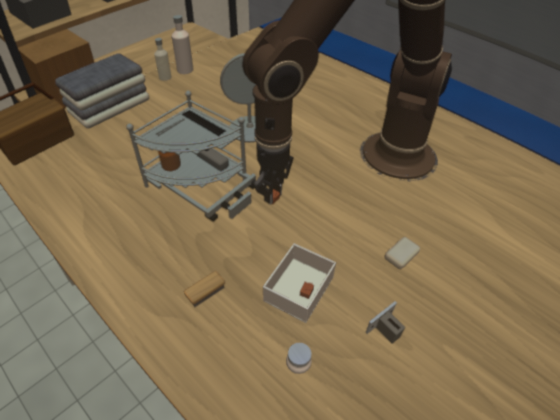

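The scene view shows lump0 in the tub at (307,289) and lump1 held in the fingers at (274,196).

>>> {"method": "jog_arm", "body": {"turn": [[0,0,0],[0,0,0],[0,0,0.06]], "delta_pos": [[0.2,0.3,0],[0.35,0.55,0],[0.5,0.8,0]], "gripper": [255,255,255]}}

```text
time: 7.78
tcp_pos: [0.5351, 0.0118, 0.2553]
ee_rot: [179.9, 0.0, 104.1]
wrist_force: [0.1, 0.5, -1.2]
width: 0.0289
grasp_force: 39.7
```

>>> {"method": "jog_arm", "body": {"turn": [[0,0,0],[0,0,0],[0,0,0],[0,0,0],[0,0,0],[0,0,0],[0,0,0],[0,0,0],[0,0,0],[0,0,0],[0,0,0]], "delta_pos": [[0.2,0.3,0],[0.46,0.62,0],[0.46,0.62,0],[0.46,0.62,-0.2],[0.46,0.62,-0.46],[0.46,0.62,-0.46],[0.46,0.62,-0.46],[0.46,0.62,-0.46],[0.46,0.62,-0.46],[0.46,0.62,-0.2],[0.46,0.62,0]], "gripper": [255,255,255,255,255,255,110,110,110,110,110]}}

```text
time: 9.15
tcp_pos: [0.5899, 0.0849, 0.2561]
ee_rot: [180.0, 0.0, 103.9]
wrist_force: [-0.1, -0.1, 0.9]
width: 0.0486
grasp_force: 0.0
```

>>> {"method": "jog_arm", "body": {"turn": [[0,0,-0.06],[0,0,-0.12],[0,0,-0.186]], "delta_pos": [[-0.08,0.32,0],[-0.16,0.64,0],[-0.24,0.95,0]], "gripper": [50,50,50]}}

```text
time: 9.52
tcp_pos: [0.5606, 0.2002, 0.2554]
ee_rot: [180.0, -0.1, 82.4]
wrist_force: [1.4, -0.1, -1.4]
width: 0.0686
grasp_force: 0.0
```

>>> {"method": "jog_arm", "body": {"turn": [[0,0,0],[0,0,0],[0,0,0],[0,0,0],[0,0,0]], "delta_pos": [[-0.08,0.35,0],[-0.16,0.7,0],[-0.24,1,0],[-0.24,1,0],[-0.24,1,0]], "gripper": [50,50,50,50,50]}}

```text
time: 10.15
tcp_pos: [0.5323, 0.3183, 0.255]
ee_rot: [180.0, 0.0, 82.6]
wrist_force: [0.4, 0.3, 0.4]
width: 0.0685
grasp_force: 0.0
```

```bash
python3 - <<'E'
from m import *
state(); print(np.round(telemetry.get_obs()["joint_positions"],1))
for n in("scene","top"):
    c=eyes.camera(n); W=cloud(c); cv2.imwrite(f"pics/{n}2.png",c["frame"])
    P=sel(W,(.45,.24,.006),(.60,.36,.06)); rect(P,n)
    P=sel(W,(.5,.03,.01),(.67,.18,.045)); print(len(P))
c=cv2.imread("pics/scene2.png")[200:400,200:460];cv2.imwrite("pics/s2c.png",cv2.resize(c,None,fx=3,fy=3,interpolation=cv2.INTER_CUBIC))
E
```

```text
{'time': 10.15, 'tcp_pos': [0.5323, 0.3183, 0.255], 'ee_rot': [179.9654, 0.0182, 82.5995], 'wrist_force': [0.37, 0.2809, 0.4358], 'width': 0.0685, 'grasp_force': 0.0}
[-55.8  34.7  29.  101.7 -21.4  49.2 -24.3]
scene 515 c [533.3 317.4] size [56.8 78.9] ang 81.5 z [0.0091 0.0372 0.0476]
1393
top 522 c [526.4 294.6] size [101.7  78.8] ang 89.3 z [0.0109 0.0447 0.0513]
632
```

View pics/s2c.png

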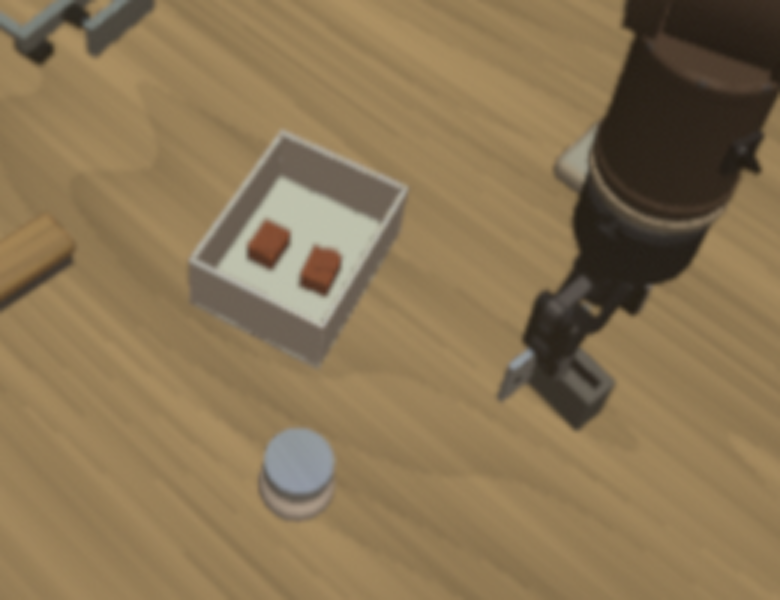

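The crop shows both lumps inside the tub, at (268,243) and (321,269). The open gripper is above the bracket block at (575,370).

>>> {"method": "jog_arm", "body": {"turn": [[0,0,0],[0,0,0],[0,0,0],[0,0,0],[0,0,0],[0,0,0],[0,0,0],[0,0,0],[0,0,0],[0,0,0]], "delta_pos": [[0,0,-0.2],[0,0,-0.4],[0,0,-0.55],[0,0,-0.63],[0,0,-0.63],[0,0,-0.63],[0,0,-0.63],[0,0,-0.63],[0,0,-0.63],[0,0,-0.63]], "gripper": [50,50,50,50,50,255,255,255,255,255], "newtons": 80}}

```text
time: 11.5
tcp_pos: [0.5324, 0.3192, 0.18]
ee_rot: [180.0, -0.1, 82.6]
wrist_force: [-1.0, -0.6, 6.0]
width: 0.0292
grasp_force: 79.6
```

>>> {"method": "jog_arm", "body": {"turn": [[0,0,0],[0,0,0],[0,0,0],[0,0,0],[0,0,0]], "delta_pos": [[0,0,0.2],[0,0,0.5],[0,0,0.75],[0,-0.25,0.75],[0,-0.55,0.75]], "gripper": [255,255,255,255,255]}}

```text
time: 12.12
tcp_pos: [0.5317, 0.253, 0.2693]
ee_rot: [180.0, -0.0, 82.7]
wrist_force: [0.4, -0.3, -3.3]
width: 0.0292
grasp_force: 79.2
```

>>> {"method": "jog_arm", "body": {"turn": [[0,0,0],[0,0,0],[0,0,0],[0,0,0]], "delta_pos": [[0,-0.25,0],[0,-0.5,0],[0,-0.75,0],[0,-1,0]], "gripper": [255,255,255,255]}}

```text
time: 12.62
tcp_pos: [0.5318, 0.132, 0.2689]
ee_rot: [-180.0, 0.0, 82.6]
wrist_force: [-0.7, 0.3, -2.1]
width: 0.0291
grasp_force: 79.2
```

>>> {"method": "jog_arm", "body": {"turn": [[0,0,0.03],[0,0,0.06],[0,0,0.09],[0,0,0.107]], "delta_pos": [[0,-0.25,0],[0,-0.5,0],[0,-0.75,0],[0,-1,0]], "gripper": [255,255,255,255]}}

```text
time: 13.12
tcp_pos: [0.5318, 0.012, 0.269]
ee_rot: [-180.0, -0.0, 95.0]
wrist_force: [0.8, 0.3, -2.4]
width: 0.0294
grasp_force: 79.1
```

>>> {"method": "jog_arm", "body": {"turn": [[0,0,0],[0,0,0],[0,0,0],[0,0,0],[0,0,0],[0,0,0]], "delta_pos": [[-0.05,-0.25,0],[-0.1,-0.5,0],[-0.15,-0.75,0],[-0.187,-0.976,0],[-0.187,-0.976,0],[-0.187,-0.976,0]], "gripper": [255,255,255,255,255,255]}}

```text
time: 13.88
tcp_pos: [0.5096, -0.1036, 0.269]
ee_rot: [-180.0, -0.0, 94.9]
wrist_force: [0.6, 0.3, -2.2]
width: 0.0289
grasp_force: 79.1
```

```bash
python3 - <<'E'
from m import *
state()
for n in("scene","top"):
    c=eyes.camera(n); W=cloud(c); cv2.imwrite(f"pics/{n}3.png",c["frame"]); np.savez(f"{n}3.npz",W=W,f=c["frame"])
    rect(sel(W,(.44,-.19,.036),(.58,-.157,.046)),n+" bar")
    P=sel(W,(.44,-.155,.085),(.58,-.12,.15)); len(P)>4 and rect(P,n+" plate")
    P=P[P[:,1]<-.13]; print(n,len(P),np.percentile(P,[2,50,98],axis=0).round(4).tolist() if len(P) else 0)
A=cv2.imread("pics/scene3.png")[130:260,180:340];B=cv2.imread("pics/top3.png")[150:280,250:410]
cv2.imwrite("pics/c3.png",np.hstack([cv2.resize(x,(400,325),interpolation=cv2.INTER_CUBIC) for x in(A,B)]))
E
```

```text
{'time': 13.875, 'tcp_pos': [0.5096, -0.1036, 0.269], 'ee_rot': [-179.9854, -0.0297, 94.8775], 'wrist_force': [0.6101, 0.3064, -2.2168], 'width': 0.0289, 'grasp_force': 79.116}
scene bar 49 c [ 528.  -168.2] size [54.8 12.2] ang 3.8 z [0.0365 0.0402 0.0431]
scene plate 92 c [ 541.2 -126.6] size [28.   8.9] ang 3.5 z [0.0891 0.1039 0.1304]
scene 1 [[0.5533, -0.1304, 0.1052], [0.5533, -0.1304, 0.1052], [0.5533, -0.1304, 0.1052]]Traceback (most recent call last):
  File "<stdin>", line 5, in <module>
  File "m.py", line 4, in rect
    print(s,len(P),"c",np.round(r[0],1),"size",np.round(r[1],1),"ang",round(r[2],1),"z",np.percentile(P[:,2],[5,50,95]).round(4))
                                                                                        ~~~~~~~~~~~~~^^^^^^^^^^^^^^^^^^
    return _quantile_unchecked(
        a, q, axis, out, overwrite_input, method, keepdims, weights)
    return _ureduce(a,
                    func=_quantile_ureduce_func,
    ...<5 lines>...
                    overwrite_input=overwrite_input,
                    method=method)
    r = func(a, **kwargs)
    result = _quantile(arr,
                       quantiles=q,
    ...<2 lines>...
                       out=out,
                       weights=wgt)
    slices_having_nans = np.isnan(arr[-1, ...])
                                  ~~~^^^^^^^^^
IndexError: index -1 is out of bounds for axis 0 with size 0
```

>>> {"method": "jog_arm", "body": {"turn": [[0,0,0],[0,0,0],[0,0,0],[0,0,0],[0,0,0],[0,0,0]], "delta_pos": [[0,0,-0.25],[0,0,-0.5],[0,0,-0.65],[0,0,-0.72],[0,0,-0.75],[0,0,-0.75]], "gripper": [255,255,255,255,255,255]}}

```text
time: 14.72
tcp_pos: [0.5101, -0.1043, 0.18]
ee_rot: [179.9, -0.0, 94.9]
wrist_force: [-0.3, -1.0, -3.0]
width: 0.0293
grasp_force: 79.3
```

```bash
python3 - <<'E'
from m import *
state()
a=np.radians(-85.1);X=np.array([np.cos(a),np.sin(a)]);Y=np.array([-X[1],X[0]]);O=np.array([.5145,-.164])
c=eyes.camera("scene"); W=cloud(c); cv2.imwrite("pics/scene4.png",c["frame"]); np.savez("scene4.npz",W=W,f=c["frame"])
def cad(P): q=P[:,:2]-O; return np.c_[q@X,q@Y,P[:,2]]*1000
for nm,W_ in(("now",W),("start",np.load("scene0.npz")["W"])):
    Q=cad(W_[np.isfinite(W_[...,0])])
    for s,lo,hi in(("bar",(-4,-60,12),(12,60,48)),("plate",(-50,-60,6),(-20,60,56))):
        P=Q[np.all((Q>lo)&(Q<hi),1)]
        if len(P)>10: print(nm,s,len(P),np.percentile(P,[2,10,50,90,98],axis=0).round(1).tolist())
B=c["frame"][150:270,190:350]
cv2.imwrite("pics/c4.png",cv2.resize(B,(800,600),interpolation=cv2.INTER_CUBIC))
E
```

```text
{'time': 14.725, 'tcp_pos': [0.5101, -0.1043, 0.18], 'ee_rot': [179.911, -0.0021, 94.8615], 'wrist_force': [-0.2975, -0.9974, -3.0018], 'width': 0.0293, 'grasp_force': 79.2988}
now bar 135 [[-1.0, -11.0, 12.8], [-0.2, -4.2, 19.5], [2.3, 25.7, 37.4], [8.4, 40.1, 42.8], [9.7, 40.8, 44.2]]
now plate 53 [[-46.7, 13.1, 6.5], [-36.8, 28.1, 8.4], [-35.2, 39.7, 20.0], [-32.9, 44.2, 40.3], [-30.6, 44.8, 44.6]]
start bar 256 [[-0.9, -36.3, 12.7], [-0.0, -29.2, 16.7], [1.7, 5.5, 32.7], [8.1, 38.1, 41.9], [10.2, 40.8, 43.2]]
```

View pics/c4.png

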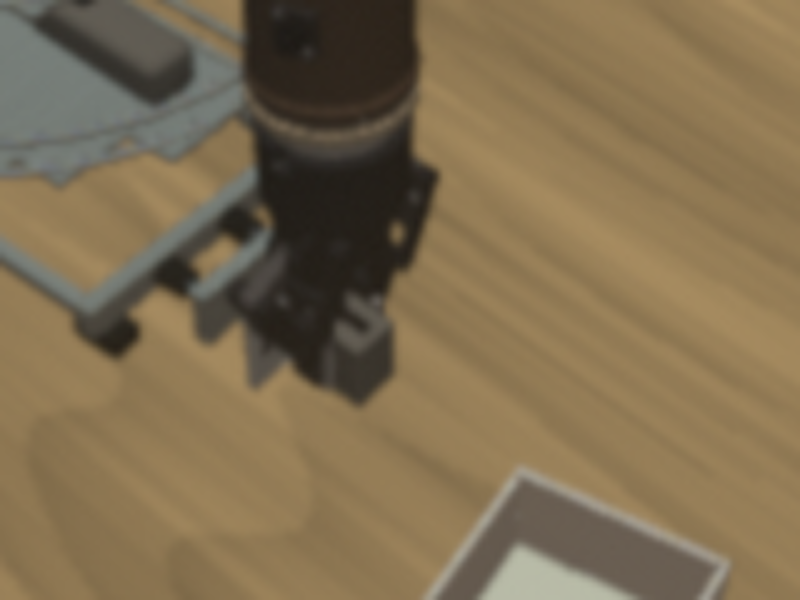

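Crop of the scene view: the plate's visible end is at (255,350) and the bar's end at (207,315). The plate looks a few mm too far along +y, but the two cameras disagree. I'll set the bracket down here, step aside, compare plate and bar in the same top image, then regrasp.

>>> {"method": "jog_arm", "body": {"turn": [[0,0,0],[0,0,0],[0,0,0],[0,0,0],[0,0,0],[0,0,0],[0,0,0],[0,0,0]], "delta_pos": [[0,0,-0.01],[0,0,-0.01],[0,0,-0.01],[0,0,-0.01],[0,0,-0.01],[0,0,0.25],[0,0,0.5],[0,0,0.75]], "gripper": [255,255,70,70,70,70,70,70]}}

```text
time: 15.78
tcp_pos: [0.5096, -0.1042, 0.2699]
ee_rot: [-180.0, 0.0, 94.9]
wrist_force: [-1.0, -0.3, -0.1]
width: 0.062
grasp_force: 0.0
```

>>> {"method": "jog_arm", "body": {"turn": [[0,0,0],[0,0,0],[0,0,0]], "delta_pos": [[0,0.4,0],[0,0.8,0],[0,1,0]], "gripper": [70,70,70]}}

```text
time: 16.15
tcp_pos: [0.5095, 0.0186, 0.269]
ee_rot: [-180.0, -0.1, 95.0]
wrist_force: [0.2, -0.9, -1.1]
width: 0.062
grasp_force: 0.0
```

>>> {"method": "jog_arm", "body": {"turn": [[0,0,0],[0,0,0],[0,0,0]], "delta_pos": [[0,0.4,0],[0,0.8,0],[0,1,0]], "gripper": [70,70,70]}}

```text
time: 16.52
tcp_pos: [0.5093, 0.1388, 0.2689]
ee_rot: [-180.0, -0.0, 95.1]
wrist_force: [0.8, -0.2, 0.3]
width: 0.0622
grasp_force: 0.0
```

```bash
python3 - <<'E'
from m import *
state()
a=np.radians(-85.1);X=np.array([np.cos(a),np.sin(a)]);Y=np.array([-X[1],X[0]]);O=np.array([.5145,-.164])
im=[]
for n in("top","scene"):
    c=eyes.camera(n); W=cloud(c)
    Q=W.copy(); q=W[...,:2]-O; Q[...,0]=q@X; Q[...,1]=q@Y; Q*=1000
    for s,lo,hi in(("T",(-100,-60,8),(-12,60,58)),("platetop",(-45,-60,44),(-22,60,58)),("bar",(-4,-60,36),(12,60,50))):
        P=Q[np.all((Q>lo)&(Q<hi),-1)]
        r=cv2.minAreaRect(P[:,:2].astype(np.float32)); 
        print(n,s,len(P),np.round(r[0],1),np.round(r[1],1),round(r[2],1),"ymin/max",np.percentile(P[:,1],[0,2,98,100]).round(1),"x",np.percentile(P[:,0],[0,2,98,100]).round(1))
        if s!="T":
            vx,vy,x0,y0=cv2.fitLine(P[:,:2].astype(np.float32),cv2.DIST_HUBER,0,.1,.01).ravel(); print("   line ang from Y",np.degrees(np.arctan2(vx*np.sign(vy),abs(vy))).round(2))
    im.append(c["frame"][150:270,240:400] if n=="top" else c["frame"][140:260,190:350])
cv2.imwrite("pics/c5.png",np.hstack([cv2.resize(x,(400,300),interpolation=cv2.INTER_CUBIC) for x in im]))
E
```

```text
{'time': 16.525, 'tcp_pos': [0.5093, 0.1388, 0.2689], 'ee_rot': [-179.9862, -0.0356, 95.0539], 'wrist_force': [0.8162, -0.1966, 0.2927], 'width': 0.0622, 'grasp_force': 0.0}
top T 369 [-58.1   1.3] [79.7 56. ] 89.5 ymin/max [-38.8 -33.9  35.6  40.9] x [-86.2 -85.  -30.6 -30. ]
top platetop 122 [-37.5   1.1] [79.7 14.9] 89.5 ymin/max [-38.8 -36.3  38.6  40.9] x [-45.  -44.  -30.3 -30. ]
   line ang from Y 0.26
top bar 146 [ 5.4 -1.3] [10.4 78.2] 0.5 ymin/max [-40.4 -39.8  36.2  37.8] x [ 0.1  0.3 10.2 10.6]
   line ang from Y -0.08
scene T 551 [-58.3   5.1] [58.3 81.7] 0.3 ymin/max [-35.6 -33.3  42.9  46.1] x [-87.5 -86.4 -30.6 -29.1]
scene platetop 83 [-36.7   4.6] [80.2 15.3] 88.6 ymin/max [-35.5 -34.1  42.7  44.7] x [-44.6 -43.8 -29.7 -29.1]
   line ang from Y -0.71
scene bar 113 [5.3 2.1] [12.9 80.4] 0.6 ymin/max [-38.1 -37.5  40.9  42.3] x [-1.5 -1.1 10.9 11.7]
   line ang from Y -0.18
```

View pics/c5.png

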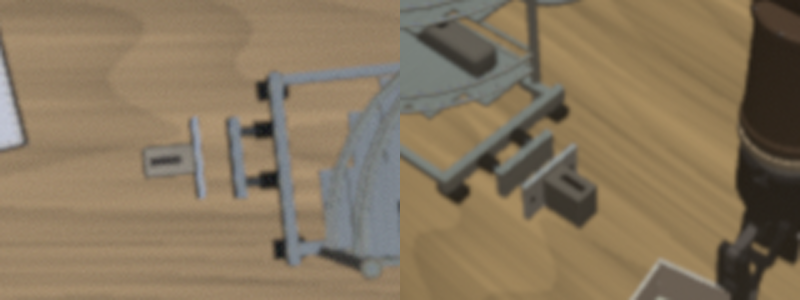

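The crop shows the released bracket squarely in front of the bar: plate at (197,157), bar at (236,157). Measured in the same image, the plate is about 2.6 mm too far along +y, the gap is about 30 mm, and the yaw is about 0.4° short. I'll regrasp and correct.

>>> {"method": "jog_arm", "body": {"turn": [[0,0,0],[0,0,0],[0,0,0]], "delta_pos": [[0,-0.4,0],[0,-0.8,0],[0,-1,0]], "gripper": [70,70,70]}}

```text
time: 17.0
tcp_pos: [0.5091, 0.0117, 0.2692]
ee_rot: [-180.0, 0.1, 94.6]
wrist_force: [-0.3, -0.4, -0.9]
width: 0.0617
grasp_force: 0.0
```

>>> {"method": "jog_arm", "body": {"turn": [[0,0,0],[0,0,0],[0,0,0],[0,0,0],[0,0,0]], "delta_pos": [[0,-0.4,0],[0,-0.8,0],[0,-1,0],[0,-1,0],[0,-1,0]], "gripper": [70,70,70,70,70]}}

```text
time: 17.62
tcp_pos: [0.5094, -0.1041, 0.269]
ee_rot: [-180.0, -0.0, 94.8]
wrist_force: [0.5, -0.1, 0.1]
width: 0.0622
grasp_force: 0.0
```

>>> {"method": "jog_arm", "body": {"turn": [[0,0,0],[0,0,0],[0,0,0],[0,0,0],[0,0,0],[0,0,0],[0,0,0],[0,0,0],[0,0,0],[0,0,0],[0,0,0]], "delta_pos": [[0,0,-0.2],[0,0,-0.4],[0,0,-0.6],[0,0,-0.7],[0,0,-0.75],[0,0,-0.75],[0,0,-0.75],[0,0,-0.75],[0,0,-0.75],[0,0,-0.75],[0,0,-0.75]], "gripper": [70,70,70,70,70,70,255,255,255,255,255], "newtons": 90}}

```text
time: 19.0
tcp_pos: [0.51, -0.1042, 0.1799]
ee_rot: [179.9, -0.0, 94.9]
wrist_force: [-0.7, 0.2, 6.0]
width: 0.0289
grasp_force: 88.9
```

>>> {"method": "jog_arm", "body": {"turn": [[0,0,0.0035],[0,0,0.0035],[0,0,0.0035],[0,0,0.0035],[0,0,0.0035],[0,0,0.0035],[0,0,0.0035],[0,0,0.0035]], "delta_pos": [[-0.011,0,0],[-0.022,-0.002,0],[-0.022,-0.002,0],[-0.018,-0.05,0],[-0.013,-0.1,0],[-0.008,-0.16,0],[-0.004,-0.21,0],[-0.004,-0.21,0]], "gripper": [255,255,255,255,255,255,255,255]}}

```text
time: 20.0
tcp_pos: [0.5096, -0.1289, 0.1799]
ee_rot: [179.9, -0.1, 95.3]
wrist_force: [-0.8, 2.9, 11.0]
width: 0.0292
grasp_force: 89.6
```

```bash
python3 - <<'E'
from m import *
for i in range(3): state(); eyes.camera("scene")
a=np.radians(-85.1);X=np.array([np.cos(a),np.sin(a)]);Y=np.array([-X[1],X[0]])
o=telemetry.get_obs();q=np.array(o["tcp_pos"][:2])-[.5145,-.164];print("X,Y",q@X*1000,q@Y*1000)
E
```

```text
{'time': 20.0, 'tcp_pos': [0.5096, -0.1289, 0.1799], 'ee_rot': [179.9253, -0.0643, 95.3032], 'wrist_force': [-0.8023, 2.8847, 10.9546], 'width': 0.0292, 'grasp_force': 89.6109}
{'time': 20.05, 'tcp_pos': [0.5096, -0.1289, 0.1799], 'ee_rot': [179.9275, -0.0587, 95.3061], 'wrist_force': [0.3643, 3.1773, 10.2571], 'width': 0.0294, 'grasp_force': 89.6125}
{'time': 20.1, 'tcp_pos': [0.5096, -0.1289, 0.1799], 'ee_rot': [179.9244, -0.0523, 95.3111], 'wrist_force': [-0.2321, 3.4415, 10.3575], 'width': 0.0293, 'grasp_force': 89.6127}
X,Y -35.405599253744526 -1.911088372266639
```

>>> {"method": "jog_arm", "body": {"turn": [[0,0,0],[0,0,0],[0,0,0],[0,0,0]], "delta_pos": [[0,0,0.005],[0,0,0.005],[0.001,-0.017,0.005],[0.001,-0.017,0.005]], "gripper": [255,255,255,255]}}

```text
time: 20.65
tcp_pos: [0.5093, -0.131, 0.1799]
ee_rot: [180.0, -0.0, 95.3]
wrist_force: [0.9, 2.0, 6.6]
width: 0.029
grasp_force: 89.3
```

>>> {"method": "jog_arm", "body": {"turn": [[0,0,0],[0,0,0],[0,0,0],[0,0,0]], "delta_pos": [[0.001,-0.012,0.002],[0.002,-0.025,0.002],[0.002,-0.025,0.002],[0.002,-0.025,0.002]], "gripper": [255,255,255,255]}}

```text
time: 21.15
tcp_pos: [0.5094, -0.1344, 0.1799]
ee_rot: [-180.0, -0.0, 95.3]
wrist_force: [-0.6, 2.4, 4.1]
width: 0.0289
grasp_force: 89.1
```

>>> {"method": "jog_arm", "body": {"turn": [[0,0,0],[0,0,0],[0,0,0],[0,0,0]], "delta_pos": [[0.001,-0.012,0],[0.002,-0.025,0],[0.002,-0.025,0],[0.002,-0.025,0]], "gripper": [255,255,255,255]}}

```text
time: 21.65
tcp_pos: [0.5097, -0.1369, 0.1799]
ee_rot: [-180.0, -0.1, 95.3]
wrist_force: [-0.3, 4.3, 6.0]
width: 0.0291
grasp_force: 89.3
```

>>> {"method": "jog_arm", "body": {"turn": [[0,0,0],[0,0,0],[0,0,0],[0,0,0],[0,0,0]], "delta_pos": [[0,0,0.004],[0.001,-0.012,0.004],[0.002,-0.025,0.004],[0.003,-0.034,0.004],[0.003,-0.034,0.004]], "gripper": [255,255,255,255,255]}}

```text
time: 22.28
tcp_pos: [0.5099, -0.1405, 0.18]
ee_rot: [-179.9, -0.1, 95.3]
wrist_force: [-1.3, 5.7, 0.5]
width: 0.0289
grasp_force: 89.1
```

```bash
cat > chk.py <<'E'
from m import *
a=np.radians(-85.1);X=np.array([np.cos(a),np.sin(a)]);Y=np.array([-X[1],X[0]]);O=np.array([.5145,-.164])
F=[]
for n in("scene","scene","top"):
    c=eyes.camera(n); o=telemetry.get_obs(); F.append(o["wrist_force"])
    W=cloud(c); Q=W.copy(); q=W[...,:2]-O; Q[...,0]=q@X; Q[...,1]=q@Y; Q*=1000
    for s,lo,hi in(("bar",(0,-60,38),(26,60,47)),("plate",(-15,-60,5),(14,60,56))):
        P=Q[np.all((Q>lo)&(Q<hi),-1)]
        if len(P)>5: print(n,s,len(P),"y",np.percentile(P[:,1],[0,2,98,100]).round(1),"x",np.percentile(P[:,0],[2,50,98]).round(1),"z",np.percentile(P[:,2],[2,50,98]).round(1))
    cv2.imwrite(f"pics/{n}6.png",c["frame"])
state(); q=np.array(o["tcp_pos"][:2])-O;print("X,Y",q@X*1000,q@Y*1000,"force",np.mean(F,0).round(2),"along X",-(np.mean(F,0)[:2]@X).round(2))
c=cv2.imread("pics/scene6.png")[140:240,180:313]; cv2.imwrite("pics/c6.png",cv2.resize(c,(798,600),interpolation=cv2.INTER_CUBIC))
E
python3 chk.py
```

```text
scene bar 8 y [34.6 35.1 40.6 40.6] x [ 4.4 10.5 15.5] z [40.7 42.7 45.1]
scene plate 85 y [ 8.9 18.6 42.2 46.1] x [-5.5  1.8 13.4] z [ 5.3 22.  50.1]
scene bar 11 y [33.9 34.4 40.8 40.9] x [ 0.7  8.5 14.6] z [39.1 41.8 46.4]
scene plate 86 y [ 8.5 15.2 41.2 45. ] x [-11.9   1.4  13.5] z [ 5.6 22.1 50. ]
{'time': 22.425, 'tcp_pos': [0.5099, -0.1405, 0.18], 'ee_rot': [-179.9244, -0.1039, 95.3007], 'wrist_force': [0.2549, 6.8988, 0.963], 'width': 0.0292, 'grasp_force': 89.07}
X,Y -23.808980230590656 -2.617594276903183 force [0.13 7.37 0.73] along X 7.34
```

>>> {"method": "jog_arm", "body": {"turn": [[0,0,0],[0,0,0],[0,0,0],[0,0,0],[0,0,0],[0,0,0]], "delta_pos": [[0.002,-0.01,0],[0.004,-0.018,0],[0.004,-0.018,0],[0.004,-0.018,0],[0.004,-0.018,0],[0.004,-0.018,0]], "gripper": [255,255,255,255,255,255]}}

```text
time: 23.18
tcp_pos: [0.5101, -0.142, 0.1801]
ee_rot: [-179.9, -0.2, 95.3]
wrist_force: [-1.2, 10.0, 3.4]
width: 0.029
grasp_force: 89.5
```

```bash
python3 chk.py
```

```text
scene bar 13 y [32.9 33.8 41.3 41.6] x [ 0.7  9.  16.8] z [38.2 39.9 44.1]
scene plate 81 y [-18.3 -16.8  41.8  44. ] x [-13.3   2.8  13. ] z [ 5.8 21.7 50. ]
scene bar 12 y [33.8 34.2 41.3 41.5] x [ 2.1 12.2 15.8] z [39.8 41.4 45.9]
scene plate 83 y [-18.6  -1.   41.4  46.2] x [-12.9   2.2  13.7] z [ 6.3 23.3 48.3]
{'time': 23.325, 'tcp_pos': [0.5101, -0.142, 0.18], 'ee_rot': [-179.8844, -0.1794, 95.3249], 'wrist_force': [-2.0129, 9.9145, 2.7472], 'width': 0.0287, 'grasp_force': 89.5024}
X,Y -22.300168899571318 -2.4832333948630185 force [-1.37  9.41  2.78] along X 9.49
```

View pics/c6.png

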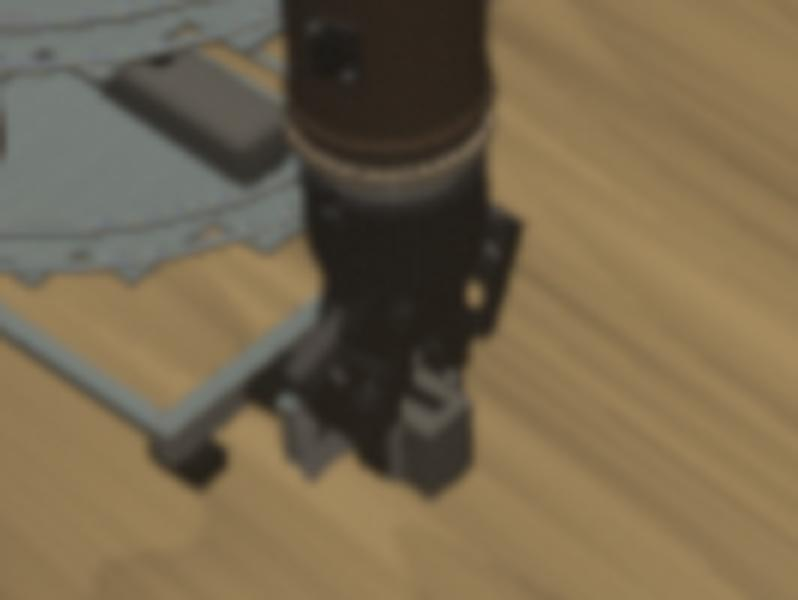

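The plate sits flush on the bar at (290,430), and the ends agree to within 1 mm. The press reads about 9.5 N including some drag on the counter, so I'll nudge it slightly and hand in.

>>> {"method": "jog_arm", "body": {"turn": [[0,0,0],[0,0,0],[0,0,0],[0,0,0],[0,0,0],[0,0,0]], "delta_pos": [[0.001,-0.005,0.001],[0.001,-0.005,0.001],[0.001,-0.005,0.001],[0.001,-0.005,0.001],[0.001,-0.005,0.001],[0.001,-0.005,0.001]], "gripper": [255,255,255,255,255,255]}}

```text
time: 24.08
tcp_pos: [0.5102, -0.1423, 0.1801]
ee_rot: [-179.9, -0.2, 95.3]
wrist_force: [-1.8, 9.7, 2.1]
width: 0.029
grasp_force: 89.4
```

```bash
python3 chk.py | tail -2; python3 -c "
from workcell import workorder; print(workorder.job_done())"
```

```text
{'time': 24.225, 'tcp_pos': [0.5102, -0.1423, 0.1801], 'ee_rot': [-179.8712, -0.2025, 95.3338], 'wrist_force': [-1.6014, 9.5623, 1.9224], 'width': 0.0291, 'grasp_force': 89.3518}
X,Y -21.94335975873573 -2.436073288086807 force [-1.41 10.2   2.39] along X 10.28
the job is handed in; nothing more can be done
None
```

I handed the job in at about 24 s: both lumps are in the tub, and the bracket is still gripped and pressed against the bar at about 10 N (roughly 8 mm of its 18 mm travel), square to within about half a degree and with the ends lined up to about 1 mm.

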